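# Seat the splined key in the vise and hold its quick release down

## Task

Take the blue-gripped splined key out of its wooden holder, turn it so that its four splines line up with the cross-shaped slot in the brass and steel crown of the vise, and slide it home. Then press it down against the spring-loaded red release plate at the bottom of the slot, all the way or nearly so, so that the vise jaw opens, and finish like that: still gripping the key and still pressing it down. Leave the jar, the glass plate, the burnisher, the pincer and the brush where they lie.

Things in the scene. Friction and masses are not known exactly. Their poses are not given: they have to be found in the camera images.
- key: Steel key, 0.2 kg, upright in its holder. Origin: centre of the stem's lower end, 8 mm above the bench at the start; z up the stem. + shaped stem, z = 0 to 34 mm: four splines 6 mm thick, 26 mm tip to tip, along the key's x and y, lower edges rounded (3 mm). Flange 40 mm in diameter, z = 34 to 40. Blue flat grip above it. A quarter turn about z gives the same splines.
- key_grip (a point): Centre of the key's blue flat grip, 58 mm above the key's origin: 36 mm wide along the key's x, 12 mm thick along its y, 36 mm tall. Pinch it across y, from above.
- holder: Fixed dark wooden block, 75 x 75 mm, 42 mm high, with a 33 mm round hole through which the key's stem hangs loosely, its flange resting on the top. Origin: centre of the underside.
- crown_mouth (a point): Centre of the crown's flat top, 94 mm above the bench: upright collar 52 mm in diameter (steel ring, brass inside). z up; x and y run along the arms of its cross-shaped slot (9 mm wide, about 40 mm end to end) and turn with the crown. Slot 18 mm deep to the red plate, which yields 12 mm more; the key's flange then stands 4 mm above the crown. The crown turns, stiffly (0.3 N m).
- vise: Dark cast-iron vise bolted to the bench. Origin: at bench height, between post and jaws. The post with the crown is centred 50 mm from it along its -y (robot's right); the jaws, holding an upright 83 mm oak frame that reaches 123 mm above the bench, are 75 mm from it along its +y.
- plunger (a joint): Travel of the red release plate in the crown, m: 0 = up (at rest), 0.012 = fully down. A spring pushes it back up: 5 N at 0, rising to 13 N fully down. The vise's moving jaw opens by the same amount; when not pressed the plate comes up again even under the key's weight.
- jar: Squat clear glass jar of brass slide pins, 76 mm in diameter, 55 mm high. Origin: centre of its underside. To be left alone.
- cover_plate: Greenish glass cover plate, 83 x 83 x 4 mm, lying on a grey felt pad. Origin: centre of its underside. To be left alone.
- burnisher: Bronze burnishing tool with a dark wooden handle, 190 mm long, 22 mm high, lying along its x. Origin: front end of the handle, at bench height. To be left alone.
- pincer: Steel slide-clip pincer, 160 mm long, 10 mm high, lying along its x. Origin: its middle, at bench height. To be left alone.
- brush: Brush lying along its x. Origin: at bench height. To be left alone.
Mind the look-alikes: they are no part of the job. Leave any green or pink look-alike of the key alone.

How it is judged:
On the way, in this order (a step that is already met when the one before it is completed fails the run):
1. the key is lifted clear of its holder in the gripper (height (world z) of key above 0.05 m and contact force between the fingers and key above 1 N), for 0.2 s.
2. the key's splines are meshed with the crown's slot (z of key in the frame of crown_mouth below -0.012 m and horizontal distance between key and crown_mouth below 0.004 m and angle between key's own z axis and vertical below 0.12 rad and (angle between the x axis of key and the x axis of crown_mouth, either way round below 0.2 rad or angle between the x axis of key and the y axis of crown_mouth, either way round below 0.2 rad)), for 0.1 s.
At the end, for the whole second after the job is handed in: The key stands upright (within 0.12 rad) in the crown's slot, splines meshed (within 0.2 rad and 4 mm, at least 12 mm deep), gripped by the fingers with more than 5 N and at rest, and the release plate is held pressed down by more than 8 mm of its 12 mm (all of step 2 and value of joint plunger above 0.008 m and contact force between the fingers and key above 5 N and linear speed of key below 0.02 m/s); the arm keeps its last pose, push and grip.
It fails at once if the jar is moved by more than 25 mm (distance of jar from where it was at the start of the episode above 0.025 m).
It fails at once if the cover plate is moved by more than 25 mm (distance of cover_plate from where it was at the start of the episode above 0.025 m).
It fails at once if the burnisher is moved by more than 25 mm (distance of burnisher from where it was at the start of the episode above 0.025 m).
It fails at once if the pincer is moved by more than 25 mm (distance of pincer from where it was at the start of the episode above 0.025 m).
It fails at once if the brush is moved by more than 25 mm (distance of brush from where it was at the start of the episode above 0.025 m).
It also fails if it takes over 38 s, if anything falls off the work surface, if the arm or the gripper's body presses on something with over 40 N, if the wrist force passes 120 N, or if a joint passes its speed limit or range.

## Robot

A 6-joint arm with a two-finger parallel gripper is mounted at the origin on the work surface. World frame = base frame: x ahead of the robot, y to its left, z up, the work surface at z = 0. Lengths are in m, angles in rad, forces in N, time in s.
With the tool pointing down it reaches from about 0.425 to 0.95 m from the base axis. Payload 14.7 kg.
Tool frame: the origin (TCP) lies where the fingers leave the gripper's body, on its centre line; the fingertips stand 73 mm ahead of it and the grasp point (between the pads) lies 54 mm ahead of it (arm.pinch_z is the distance from the TCP to the grasp point, in m); z points along the fingers, y is the line along which they close (so a half turn about z gives the same grasp; the last joint's range is limited). The gripper opens to 85 mm and grips with 20 to 120 N. Pads are 22 mm wide; open, the fingers measure 114 mm over their backs; the gripper's body (76 mm by 85 mm) begins 54 mm behind the grasp point. The pads swing forward as they close: fully open they stand 13 mm farther back than shut.
Start: joints at [-1.355, 0.48, 1.596, -0, 1.065, -0.047], TCP at [0.169, -0.628, 0.304] pointing down, gripper open.
Joint ranges: [-2.75, 2.75], [-0.82, 2.05], [0.23, 2.67], [-1.56, 4.7], [0.09, 2.69], [-2.92, 2.92]. Speed limits (rad/s): [1.89, 1.89, 2.39, 3.01, 3.01, 3.01].

## Interface

Orientations are given as a unit quaternion [x, y, z, w].
In Python, from workcell import arm gives the robot as it stands. Calls block until the motion is done:
- arm.reach(position, orientation): joint-space move of the TCP to a pose.
- arm.line_to(position, frame=None, vel=0.15, f_stop=None): straight line of the TCP; frame=None keeps the orientation; vel is the mean speed in m/s. With f_stop (N) it stops when the force on the tool has changed by that much, and returns True; else False.
- arm.movej(angles): joint-space move.
- arm.ungrasp() and arm.close(f_grip=None): open the fingers fully, or close them until they stop; f_grip is the grip in N (None keeps the last).
- arm.sleep(seconds).
- arm.inverse_kinematics(position, orientation): joint angles nearest the present ones, or None.
- arm.sense(): the state.
- arm.get_image(name): name is "scene" or "side" or "wrist"; returns (picture, depth): 400x640x3 uint8, red, green, blue; 400x640 float32, m along the optical axis (not along the pixel's ray), 0 where there is no reading.
- arm.camera_model(name): a dict with "camera_matrix" (3x3 intrinsics, pixels), "distortion" ([k1, k2, p1, p2, k3] as OpenCV has them; the pictures are not rectified), "position" and "rotation" of the camera in the world. Camera axes: x right, y up, looking along -z (the intrinsics and any distortion apply to the point x, -y, -z); pixel columns grow to the right and rows downward; lengths in m; the calibration is good to about 2 mm. A picture is of the moment at which its call begins: read the wrist's pose just before it. camera_model takes no time and is no camera call; for the wrist camera it gives the pose at the moment of the call.
A pose or a line that the arm cannot do raises arm.PlanningError and nothing moves.
- arm.job_done(): hands the job in; it is judged then, once.
The state is a dict: "time_s": time; "joints": joint angles; "joint_vel": joint speeds; "joint_torque": joint torques, N m; "tool_pos": TCP position; "orientation": TCP orientation; "force": force on the tool from outside, world axes, zero at the start; "ft_torque": the same for the moment, N m; "width": opening from 0.0 (shut) to 1.0 (fully open); "gripper_force": force on a finger pad.
Only numpy, scipy, OpenCV 4.12 (cv2) and the standard library are available. Lean on these libraries where they do the work, as an engineer would, in place of code of your own. Each camera call takes 0.05 s, during which the arm holds its last target. There are 200 camera calls.

## Working session

There is one attempt and no reset: what is moved stays moved. The work goes in short steps, each a Python script; the robot and the scene stay as the last script left them, time stands still between calls to the robot, and variables do not carry over. Pictures are saved under pics/ and viewed, at most 10 in all, crops included, and the job is handed in when it is done.

```bash
ls; mkdir -p pics; cat > h.py <<'E'
import numpy as np, cv2
from workcell import arm
def shot(name):
    m=arm.camera_model(name); im,d=arm.get_image(name); return im,d,m
def rays(m,px):
    K=np.array(m["camera_matrix"],float); D=np.array(m["distortion"],float)
    u=cv2.undistortPoints(np.array(px,float).reshape(-1,1,2),K,D).reshape(-1,2)
    c=np.c_[u[:,0],-u[:,1],-np.ones(len(u))]
    return np.array(m["position"],float), c@np.array(m["rotation"],float).reshape(3,3).T
def onplane(m,px,z):
    o,r=rays(m,px); return o+r*((z-o[2])/r[:,2])[:,None]
def bydepth(m,px,d):
    o,r=rays(m,px); return o+r*np.array(d,float).reshape(-1,1)
def save(name,im): cv2.imwrite("pics/"+name,cv2.cvtColor(im,cv2.COLOR_RGB2BGR))
E
python3 - <<'E'
from h import *
for n in("scene","side"):
    im,d,m=shot(n); save(n+".png",im); np.savez("/tmp/"+n,im=im,d=d); print(n,m)
print(arm.sense())
E
```

```text
pics
scene {'camera_matrix': array([[362.3810853 ,   0.        , 323.64943441],
       [  0.        , 362.3810853 , 202.30932663],
       [  0.        ,   0.        ,   1.        ]]), 'distortion': array([-0.0137158,  0.       ,  0.       ,  0.       ,  0.       ]), 'position': array([ 1.4253614 , -0.13935871,  0.63864918]), 'rotation': array([0.35923726, 0.29958546, 0.5695747 , 0.67585635])}
side {'camera_matrix': array([[475.97685019,   0.        , 312.21624046],
       [  0.        , 475.97685019, 201.92414611],
       [  0.        ,   0.        ,   1.        ]]), 'distortion': array([0.03492245, 0.        , 0.        , 0.        , 0.        ]), 'position': array([ 0.26167531, -1.06253414,  0.84205471]), 'rotation': array([ 0.46594836, -0.06757343, -0.15205003,  0.86902632])}
{'time_s': 0.1, 'joints': array([-1.35457486e+00,  4.80754403e-01,  1.59680383e+00, -1.46176637e-05,
        1.06513602e+00, -4.65554604e-02]), 'joint_vel': array([ 0.00081479, -0.00098735, -0.00057215, -0.0002699 ,  0.00018038,
       -0.00040594]), 'joint_torque': array([ 1.50176627e-03, -9.52256155e+01, -4.31042182e+01,  1.97662275e-04,
        5.31836777e-03,  1.61397833e-05]), 'tool_pos': array([ 0.16882664, -0.62738398,  0.30334871]), 'orientation': array([ 9.91380331e-01,  1.31014259e-01, -5.30392229e-05, -5.48277625e-04]), 'force': array([ 0.37419871,  0.19286351, -0.85728887]), 'ft_torque': array([-0.03507177,  0.01681326, -0.01872304]), 'gripper_force': 0.0, 'width': 0.9991211588447105}
```

View pics/scene.png

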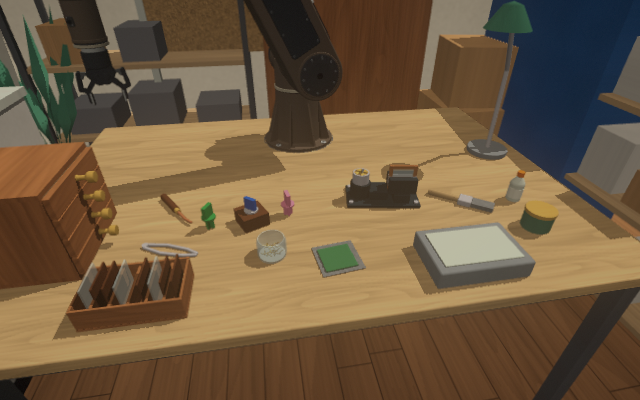

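View pics/side.png

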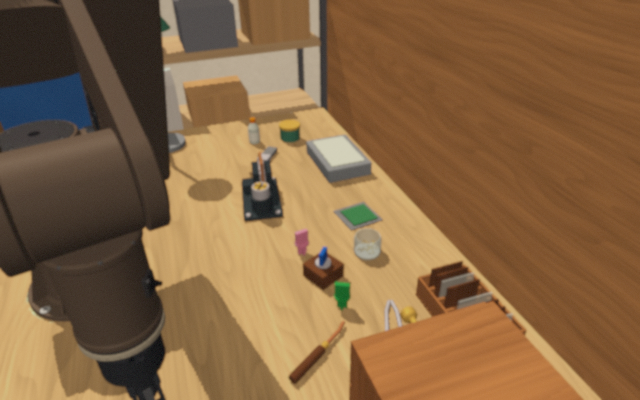

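The scene view shows the key grip at (250,206) in its holder at (252,216), with green (208,215) and pink (287,202) look-alikes beside it and the crown at (361,177). In the side view the key is at (323,257) and the crown at (261,188).

```bash
sed -i 's/np.array(m\["rotation"\],float).reshape(3,3).T/Rot.from_quat(m["rotation"]).as_matrix().T/; 1a from scipy.spatial.transform import Rotation as Rot' h.py
python3 - <<'E'
from h import *
P={}
for n,boxes in {"scene":{"key":(235,190,270,222),"green":(195,198,222,232),"pink":(278,186,298,218)},"side":{"key":(310,243,336,275),"green":(330,278,356,310),"pink":(292,226,314,258)}}.items():
    f=np.load(f"/tmp/{n}.npz"); im,d=f["im"],f["d"]; m=arm.camera_model(n)
    hsv=cv2.cvtColor(im,cv2.COLOR_RGB2HSV)
    rng={"key":((105,110,40),(130,255,255)),"green":((45,120,40),(85,255,255)),"pink":((150,60,60),(178,255,255))}
    for k,(a,b,c,e) in boxes.items():
        mk=cv2.inRange(hsv,*rng[k]); z=np.zeros_like(mk); z[b:e,a:c]=mk[b:e,a:c]
        v,u=np.nonzero(z); ctr=[u.mean(),v.mean()]
        pts=bydepth(m,np.c_[u,v],d[v,u]); 
        P[n,k]=rays(m,[ctr]); print(n,k,len(u),ctr,"depth pts med",np.median(pts,0).round(4),"lo",np.percentile(pts,3,0).round(3),"hi",np.percentile(pts,97,0).round(3))
        if k=="key": x=pts[pts[:,2]>0.06]; print("pca",np.linalg.svd(x[:,:2]-x[:,:2].mean(0))[1:],)if 0 else 0
for k in("key","green","pink"):
    o1,r1=P["scene",k];o2,r2=P["side",k]; A=np.c_[r1[0],-r2[0]]
    s=np.linalg.lstsq(A,o2-o1,rcond=None)[0]; p,q=o1+s[0]*r1[0],o2+s[1]*r2[0]; print(k,((p+q)/2).round(4),"gap",np.linalg.norm(p-q).round(4))
for n,c in(("scene",[361,177]),("side",[261,188])):
    print("crown",n,onplane(arm.camera_model(n),[c],0.094))
for n,px in(("scene",[[271,250],[340,258],[402,180],[405,170],[388,176],[418,176]]),):
    f=np.load(f"/tmp/{n}.npz");print(bydepth(arm.camera_model(n),px,[f["d"][v,u] for u,v in px]).round(3))
E
```

```text
scene key 25 [np.float64(249.12), np.float64(198.48)] depth pts med [ 0.569  -0.1969  0.0847] lo [ 0.562 -0.209  0.083] hi [ 0.58  -0.186  0.086]
scene green 202 [np.float64(207.8861386138614), np.float64(213.81683168316832)] depth pts med [ 0.5803 -0.3114  0.0515] lo [ 0.562 -0.325  0.016] hi [ 0.593 -0.3    0.077]
scene pink 65 [np.float64(287.24615384615385), np.float64(200.1076923076923)] depth pts med [ 0.5528 -0.0919  0.0416] lo [ 0.535 -0.107  0.039] hi [ 0.564 -0.075  0.078]
side key 79 [np.float64(322.4177215189873), np.float64(256.0506329113924)] depth pts med [ 0.5631 -0.2121  0.0775] lo [ 0.556 -0.218  0.055] hi [ 0.575 -0.197  0.086]
side green 314 [np.float64(341.4936305732484), np.float64(293.00955414012736)] depth pts med [ 0.5684 -0.3239  0.051 ] lo [ 0.556 -0.337  0.004] hi [ 0.586 -0.308  0.076]
side pink 205 [np.float64(301.2829268292683), np.float64(240.40975609756097)] depth pts med [ 0.5431 -0.1018  0.0498] lo [ 0.529 -0.113  0.01 ] hi [ 0.558 -0.095  0.077]
key [ 0.5628 -0.2017  0.074 ] gap 0.0124
green [ 0.571  -0.3153  0.045 ] gap 0.0039
pink [ 0.5435 -0.0932  0.0461] gap 0.0074
crown scene [[0.52311476 0.13326674 0.094     ]]
crown side [[0.49244371 0.12314597 0.094     ]]
[[ 0.753 -0.149  0.049]
 [ 0.767  0.02   0.01 ]
 [ 0.552  0.252  0.089]
 [ 0.532  0.266  0.111]
 [ 0.512  0.222  0.083]
 [ 0.398  0.378  0.003]]
```

```bash
cat >> h.py <<'E'
def down(yaw):  # tool z down, tool y axis direction at angle yaw in the world xy plane
    y=np.array([np.cos(yaw),np.sin(yaw),0]); z=np.array([0,0,-1.]); return Rot.from_matrix(np.c_[np.cross(y,z),y,z]).as_quat()
E
python3 - <<'E'
from h import *
m=arm.camera_model("wrist"); s=arm.sense(); T=Rot.from_quat(s["orientation"]).as_matrix()
print("cam in tool",T.T@(m["position"]-s["tool_pos"]),"look",T.T@-Rot.from_quat(m["rotation"]).as_matrix()[:,2], m["camera_matrix"][0,0]); print("tool y",T[:,1])
arm.reach([0.55,-0.2,0.27],s["orientation"])
im,d,m=shot("wrist"); save("w1.png",im); np.savez("/tmp/w1",im=im,d=d,**m); print(m, arm.sense()["time_s"])
arm.reach([0.48,0.13,0.30],arm.sense()["orientation"])
im,d,m=shot("wrist"); save("w2.png",im); np.savez("/tmp/w2",im=im,d=d,**m); print(m["position"], arm.sense()["time_s"])
E
```

```text
cam in tool [ 0.07180971  0.00032592 -0.06987279] look [-2.85609519e-01  2.59855854e-04  9.58346041e-01] 278.4617399559848
tool y [ 0.25976986 -0.96566993 -0.001101  ]
{'camera_matrix': array([[278.46173996,   0.        , 319.31067285],
       [  0.        , 278.46173996, 198.47184366],
       [  0.        ,   0.        ,   1.        ]]), 'distortion': array([-0.02560242,  0.        ,  0.        ,  0.        ,  0.        ]), 'position': array([ 0.61930148, -0.18262646,  0.3399429 ]), 'rotation': array([-0.11422946,  0.08813336, -0.60190154,  0.78542898])} 2.2167
[0.54997388 0.14746998 0.36987187] 3.5417
```

View pics/w1.png

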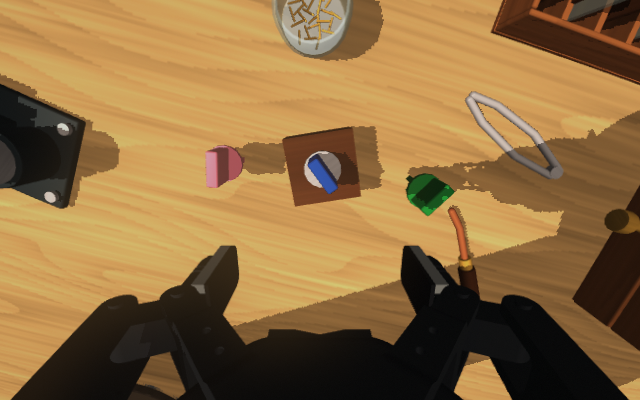

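View pics/w2.png

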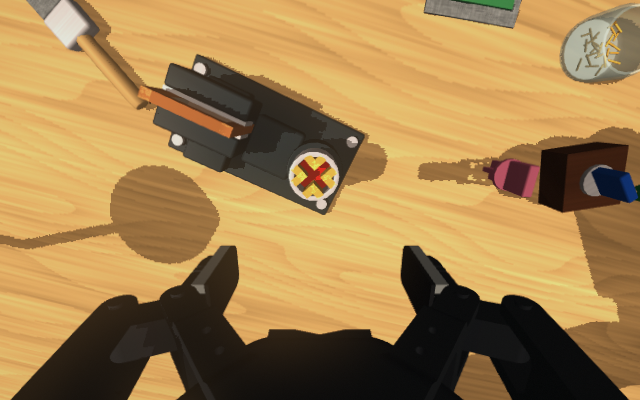

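w1 shows the blue key grip at (323,173) in its holder, pink at (224,166), green at (430,193). w2 shows the crown at (314,175) with the red cross rotated about 45° in the image; the oak frame and jaws lie at (205,110).

```bash
cat >> h.py <<'E'
def cloud(im,d,m,box):
    a,b,c,e=box; v,u=np.mgrid[b:e,a:c]; u,v=u.ravel(),v.ravel()
    return u,v,bydepth(m,np.c_[u,v],d[v,u]),cv2.cvtColor(im,cv2.COLOR_RGB2HSV)[v,u],im[v,u].astype(int)
def rect(p):
    c,s,a=cv2.minAreaRect((p[:,:2]*1000).astype(np.float32)); return np.round(c,1),np.round(s,1),round(a,1)
def circ(p):
    c,r=cv2.minEnclosingCircle((p[:,:2]*1000).astype(np.float32)); return np.round(c,1),round(r,1)
def phase4(p,c):
    q=p[:,:2]-c; z=q[:,0]+1j*q[:,1]; return np.degrees(np.angle((z**4).sum())/4)
def hsvpx(hsv,lo,hi): return ((hsv>=lo)&(hsv<=hi)).all(1)
E
python3 - <<'E'
from h import *
f=dict(np.load("/tmp/w1.npz"));im,d=f["im"],f["d"]
u,v,p,h,c=cloud(im,d,f,(270,110,380,220))
b=hsvpx(h,(105,110,30),(130,255,255)); print("blue z",np.percentile(p[b,2],[5,50,90,98]).round(4))
t=b&(p[:,2]>0.079); pp=onplane(f,np.c_[u,v][t],0.084); print(t.sum(),rect(pp),pp.mean(0),rect(p[t]))
fl=(p[:,2]>.044)&(p[:,2]<.054)&(h[:,1]<60)&(h[:,2]>90); pp=onplane(f,np.c_[u,v][fl],.048); print("flange",fl.sum(),circ(pp))
hb=(p[:,2]>.037)&(p[:,2]<.047); print("holder",rect(onplane(f,np.c_[u,v][hb],.042)))
f=dict(np.load("/tmp/w2.npz"));im,d=f["im"],f["d"]
u,v,p,h,c=cloud(im,d,f,(275,135,350,215))
t=(p[:,2]>.088); pp=onplane(f,np.c_[u,v][t],.094); C,r=circ(pp); print("crown",t.sum(),C,r,np.median(p[t],0))
ring=t&(h[:,1]<60)&(h[:,2]>120); print("ring",ring.sum(),circ(onplane(f,np.c_[u,v][ring],.094)), pp.mean(0))
red=(hsvpx(h,(0,120,60),(8,255,255))|hsvpx(h,(172,120,60),(180,255,255)))
pr=onplane(f,np.c_[u,v][red],.076); print("red",red.sum(),pr.mean(0),"z",np.median(p[red,2]),"phase",phase4(pr,C/1000),phase4(pr,pr[:,:2].mean(0)))
q=onplane(f,np.c_[u,v],.094); rr=np.linalg.norm(q[:,:2]-C/1000,axis=1)
br=hsvpx(h,(15,100,120),(35,255,255))&(rr<.02); print("slot phase from brass",phase4(q[br],C/1000)%90-45, "red phase sel",phase4(pr[np.linalg.norm(pr[:,:2]-pr[:,:2].mean(0),axis=1)>.006],pr[:,:2].mean(0)))
# vise frame
m=f
u,v,p,h,c=cloud(im,d,f,(140,60,260,180)); t=(p[:,2]>.112); print("frame top",p[t].mean(0),rect(p[t]))
E
```

```text
blue z [0.0827 0.0838 0.0847 0.0853]
443 (array([ 567.7, -199.4]), array([35.5, 11.3]), 50.8) [ 0.56777569 -0.19920305  0.084     ] (array([ 582.9, -190.7]), array([71.3, 21.6]), 29.3)
flange 535 (array([ 567.4, -199.4]), 19.6)
holder (array([ 567.4, -199.7]), array([75.4, 75. ]), 24.1)
crown 1482 [495.4 140.7] 45.4 [0.49265877 0.13849586 0.09375055]
ring 569 (array([491.5, 138. ]), 25.7) [0.49243163 0.1381583  0.094     ]
red 374 [0.49048507 0.13791588 0.076     ] z 0.07591097607626807 phase -36.97632498566024 -34.146353090189464
slot phase from brass -33.62253016036025 red phase sel -34.14618275880749
frame top [0.52560583 0.25346404 0.13294985] (array([527.4, 222.2]), array([ 31., 153.]), 5.3)
```

```bash
python3 - <<'E'
from h import *
q=down(np.radians(-39.2)); k=[.5676,-.1994]
print(arm.inverse_kinematics([*k,.125],q))
arm.reach([*k,.24],q); arm.line_to([*k,.125],vel=.15)
arm.close(f_grip=80); s=arm.sense(); print(s["time_s"],s["width"],s["gripper_force"],s["tool_pos"],s["force"])
arm.line_to([*k,.24],vel=.15)
s=arm.sense(); print(s["time_s"],s["width"],s["gripper_force"],s["tool_pos"],s["force"])
im,d,m=shot("wrist"); save("w3.png",im); np.savez("/tmp/w3",im=im,d=d,**m)
c=np.array([.4915,.1380]); q2=down(np.radians(-34))
arm.reach([*(c),.26],q2)
T=Rot.from_quat(q2).as_matrix(); 
im,d,m=shot("wrist"); save("w4.png",im); np.savez("/tmp/w4",im=im,d=d,**m)
s=arm.sense(); print(s["time_s"],s["tool_pos"],s["gripper_force"])
E
```

```text
[-3.88222286e-01  6.38641402e-01  1.84847519e+00 -4.44089210e-16
  6.54476063e-01  2.95946780e-01]
6.425 0.12588453457981316 78.29960346221924 [ 0.56762687 -0.19944588  0.12530426] [-1.08189843 -0.17100445  6.22325404]
7.3417 0.12741399910662413 77.85449266433716 [ 0.56713037 -0.19922947  0.23913945] [-0.15129827  0.2785507  -2.16065623]
8.75 [0.49207478 0.13713882 0.25987213] 77.82444834709167
```

View pics/w4.png

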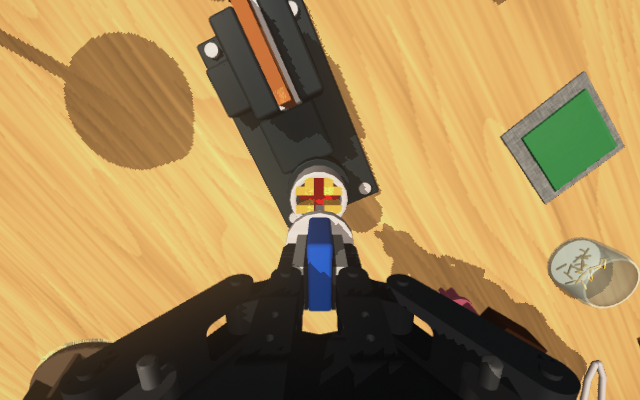

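The key is held square between the pads (grip at (320,265)). The crown at (319,195) appears with its cross aligned to the image axes, so the alignment is near.

```bash
python3 - <<'E'
from h import *
f=dict(np.load("/tmp/w4.npz"));im,d=f["im"],f["d"]
u,v,p,h,c=cloud(im,d,f,(280,165,360,245))
t=(p[:,2]>.088)&(p[:,2]<.1)&(h[:,1]<60)&(h[:,2]>120); t&=v<215
pp=onplane(f,np.c_[u,v][t],.094)[:,:2]
# outer ring circle by fit on hull (top part)
hull=cv2.convexHull((pp*1000).astype(np.float32)).reshape(-1,2); print("ring enclosing",circ(pp))
vis=onplane(f,np.c_[u,v],.094)
tb=hsvpx(h,(15,100,120),(35,255,255))&(p[:,2]>.088)&(p[:,2]<.1); print("brass circ",tb.sum(),circ(vis[tb]))
red=(hsvpx(h,(0,120,60),(8,255,255))|hsvpx(h,(172,120,60),(180,255,255)))&(p[:,2]<.085); pr=onplane(f,np.c_[u,v][red],.076)
C=circ(pp)[0]/1000; print("brass phase",phase4(vis[tb],C)%90-45,"red phase",phase4(pr,C), pr.mean(0), red.sum())
# key
T=np.array([.49207,.13714,.25987]);yaw=np.radians(-34);R=Rot.from_quat(down(yaw)).as_matrix()
u,v,p,h,c=cloud(im,d,f,(285,205,355,320)); b=hsvpx(h,(105,110,30),(130,255,255))
q=(p[b]-T)@R; print("blue tool z",np.percentile(q[:,2],[2,10,50,90]).round(4))
top=b.copy(); top[b]=q[:,2]<.0445; pt=(onplane(f,np.c_[u,v][top],T[2]-.041)-T)@R; print("grip top in tool",top.sum(),rect(pt),pt.mean(0))
fl=(h[:,1]<60)&(h[:,2]>110); qq=(p-T)@R; fl&=(qq[:,2]>.07)&(qq[:,2]<.085); print("flange z",np.median(qq[fl,2])); pf=(onplane(f,np.c_[u,v][fl],T[2]-np.median(qq[fl,2]))-T)@R; print(fl.sum(),circ(pf),pf.min(0),pf.max(0))
print(arm.sense()["tool_pos"])
E
```

```text
ring enclosing (array([492.1, 139.2]), 25.7)
brass circ 796 (array([491., 138.]), 23.3)
brass phase -34.790661978074496 red phase -35.93263147703493 [0.49162169 0.13884134 0.076     ] 374
blue tool z [0.0403 0.0408 0.0417 0.0587]
grip top in tool 1680 (array([ 6.7, -0.3]), array([46.1, 11.1]), 0.2) [ 0.00233591 -0.0003017   0.041     ]
flange z 0.0774786657632345
916 (array([ 2.1, -0.6]), 19.2) [ 0.00040193 -0.01971227  0.07747867] [0.02129655 0.01862579 0.07747867]
[0.49207478 0.13713882 0.25987213]
```

```bash
python3 - <<'E'
from h import *
yaw=np.radians(-34.5); q=down(yaw); R=Rot.from_quat(q).as_matrix()
C=np.array([.4918,.1386,0]); goal=(C-R@[.0016,-.0005,0])[:2]; print("goal",goal)
arm.reach([*goal,.24],q)
cmd=goal.copy()
for z in(.222,.219):
    arm.line_to([*cmd,z],vel=.08); arm.sleep(.2); s=arm.sense(); e=s["tool_pos"][:2]-goal; print(s["tool_pos"],e); cmd-=e
arm.line_to([*cmd,.219],vel=.05); arm.sleep(.2); s=arm.sense()
print(s["time_s"],s["tool_pos"],s["tool_pos"][:2]-goal,s["force"],np.degrees(Rot.from_quat(s["orientation"]).as_matrix()[:,1]))
y=Rot.from_quat(s["orientation"]).as_matrix()[:,1]; print("yaw",np.degrees(np.arctan2(y[1],y[0])))
r=arm.line_to([*cmd,.198],vel=.03,f_stop=7); s=arm.sense(); print(r,s["time_s"],s["tool_pos"],s["force"],s["ft_torque"])
np.save("/tmp/cmd",cmd)
im,d,m=shot("side"); save("s5.png",cv2.resize(im[140:230,210:330],None,fx=6,fy=6)); im,d,m=shot("wrist"); save("w5.png",im); np.savez("/tmp/w5",im=im,d=d,**m)
E
```

```text
goal [0.49130581 0.13699819]
[0.49154501 0.13705542 0.22247909] [2.39193378e-04 5.72263593e-05]
[0.49109869 0.13694129 0.2190423 ] [-2.07126386e-04 -5.69087729e-05]
10.475 [0.49128021 0.13699354 0.21901316] [-2.56046385e-05 -4.65288065e-06] [-0.42695743 -0.36550077 -2.20329726] [ 4.72167002e+01 -3.24559636e+01  1.84799508e-04]
yaw -34.50397615053203
False 11.325 [0.49126907 0.13698629 0.19801689] [ 0.35536481 -0.11848034 -1.53013669] [-0.04500982  0.00807449  0.029243  ]
```

```bash
python3 - <<'E'
from h import *
cmd=np.load("/tmp/cmd.npy"); arm.sleep(.15)
for z in(.192,.187,.182,.180):
    r=arm.line_to([*cmd,z],vel=.03,f_stop=25); arm.sleep(.1); s=arm.sense(); print(r,s["time_s"],s["tool_pos"],s["force"],s["ft_torque"],s["gripper_force"])
    if r: break
im,d,m=shot("wrist"); save("w6.png",im); im,d,m=shot("side"); save("s6.png",cv2.resize(im[140:230,210:330],None,fx=6,fy=6))
E
```

```text
False 12.025 [0.49159946 0.13706289 0.19218124] [1.71563654 0.41698977 3.32290205] [ 0.077789   -0.33385427 -0.05983746] 78.75734210014343
False 12.4417 [0.49156511 0.13706496 0.18726144] [ 0.74761702 -0.22520839  7.38164295] [ 0.0899984  -0.20936822  0.02866628] 79.31448698043823
False 12.8583 [0.49162229 0.13706004 0.1824301 ] [ 0.42251625  0.30046425 10.0621758 ] [ 0.07296686 -0.06087262 -0.03394857] 79.83264327049255
False 13.2083 [0.49171785 0.13708935 0.18098214] [-1.98629207 -0.42405125 22.71605139] [-0.15359783  0.49067542 -0.02963897] 81.80553674697876
```

View pics/s6.png

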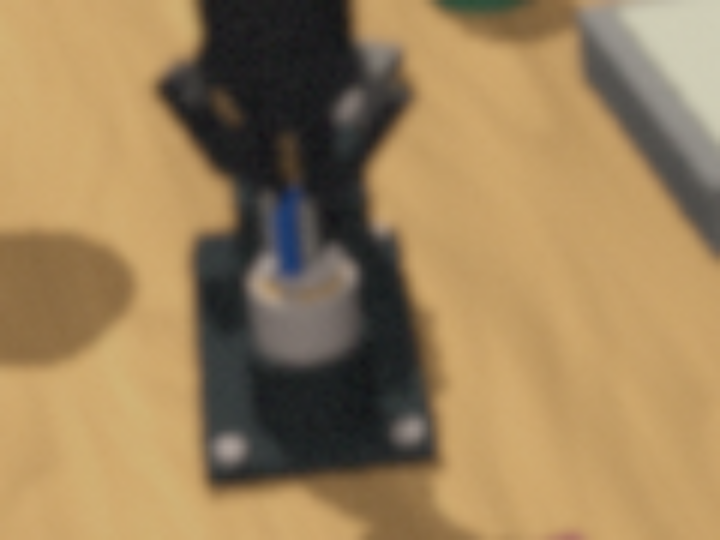

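The picture shows the key's flange just above the crown rim at about (300,270), still between the fingers. The force rose as the plate spring should (about 5 to 13 N), then jumped at the stop, so the plate is fully down.

```bash
python3 - <<'E'
from h import *
s=arm.sense(); print(s["tool_pos"],s["force"],s["gripper_force"]); print(arm.job_done())
E
```

```text
[0.49173926 0.13710456 0.1810096 ] [-1.5632775  -0.57508863 22.26992529] 81.79961085319519
the job is handed in; nothing more can be done
None
```

I handed the job in with the key in the crown's slot, gripped at about 80 N and pressing the release plate to its stop (inferred from the force rise, since I could not read the plate's travel directly); no verdict came back.

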